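# Shut the laser and swing the detector to the green dot

### The arm

A 6-joint arm with a two-finger parallel gripper is mounted at the origin on the work surface. World frame = base frame: x ahead of the robot, y to its left, z up, the work surface at z = 0. Lengths are in m, angles in rad, forces in N, time in s.
With the tool pointing down it reaches from about 0.4 to 0.825 m from the base axis. Payload 7 kg.
Tool frame: the origin (TCP) lies at the centre of the arm's flange, where the gripper is bolted on; the fingertips stand 178 mm ahead of it and the grasp point (between the pads) lies 159 mm ahead of it (arm.tip_reach is the distance from the TCP to the fingertips, in m); z points along the fingers, y is the direction in which the jaws open and shut (so a half turn about z gives the same grasp; the last joint's range is limited). The gripper opens to 88 mm and grips with 3 to 60 N. Pads are 19 mm wide; open, the fingers measure 130 mm over their backs; the gripper's body (78 mm by 193 mm) begins 47 mm behind the grasp point.
Start: joints at [0.288, 0.359, 0.012, 0, -1.224, -0.288], TCP at [0.675, -0, 0.405] pointing down, gripper open.
Joint ranges: [-3.07, 3.07], [-1.43, 2.12], [-1.02, 1.25], [-3.03, 1.67], [-3.05, -0], [-3.03, 3.03]. Speed limits (rad/s): [2.39, 2.39, 3.01, 3.14, 3.14, 3.14].

### API

Orientations are given as [roll, pitch, yaw] about the fixed x, y, z axes, in that order (R = Rz(yaw) Ry(pitch) Rx(roll)).
In Python, from station import arm gives the robot as it stands.
- The arm moves only by the shell command python3 -m inch 'ROWS' [OPENING] [FORCE]. ROWS is JSON, a list that holds one entry, the list of rows, each a list of 6 numbers: the shift along the world's x, y, z in units of 200 mm (1.0 is 200 mm), then the turn, a rotation vector about the world's x, y, z in units of 180 degrees (1.0 is 180 degrees). A call has 1 to 8 rows; each row is the pose to reach, as a shift and turn from the pose commanded when the call began, turning the shorter way round; what a row does not reach only later rows make up. A row lasts 1/8 s, in which the tool goes at most 62.5 mm and 10.7 degrees, less where a joint would pass 70% of its speed; a pose out of reach is approached as far as the arm can. A call with a number of a shift or a turn outside -1 to 1 is refused whole. A call with a gripper value outside its range is refused whole. OPENING is the finger opening in mm, from 0 to 87.6, set as the call begins (- or left out, the last holds). The fingers move at their own pace and stop on an object; FORCE is the grip in N (left out, the last holds). Time passes only in rows, so rows that repeat a pose let the fingers close. It gives the time, the measured TCP pose, the force and the opening at its end, in the units of the state.
- arm.get_state(): the state, without advancing time (a new reading comes with each control period).
- arm.grab_frame(name): name is "scene" or "side" or "wrist"; returns the picture (400x640x3 uint8, blue, green, red); there is no depth.
- arm.camera_params(name): a dict with "vertical_fov" (degrees; the focal length in pixels is half the picture's height over the tangent of half this angle, whatever the lens; pixels are square), "cx", "cy" (the principal point, pixels), "k1" (the pictures are not rectified: a ray, as slopes to the right and down, at radius r is drawn at 1 + k1 r^2 times it, then the intrinsics apply), "pose" (4x4, takes a point from camera to world coordinates). Camera axes: x right, y down, z forward; pixel columns grow to the right and rows downward; lengths in m; the calibration is good to about 2 mm. A picture is of the moment at which its call begins: read the wrist's pose just before it. camera_params takes no time and is no camera call; for the wrist camera it gives the pose at the moment of the call.
- arm.job_done(): hands the job in, once; it reports no verdict.
Trained networks look in the newest picture that a camera, given by its name, has taken for a name from the list of things; names that differ only in an ending like _2 or _b are one class to them, and where a whole thing is asked for, a point or a joint stands for the part that bears it (a point fixed in the world has none). Each returns a list of dicts, best first, with "score" (0 to 1); they miss things now and then, are a little off and sometimes report something else, mostly with a low value. They report only what shows in the picture. A call takes as long as a camera call.
- arm.search_frame(target, camera): "box" ([left, top, right, bottom] in pixels, round what is visible of it).
- arm.regions_of(target, camera): "region" (400x640 bool, what is visible of it) and "box" ([left, top, right, bottom] in pixels, round what is visible of it).
The state is a dict: "t": time; "q": joint angles; "qd": joint speeds; "joint_efforts": joint torques, N m; "eef_pos": TCP position; "ee_rot": TCP orientation; "force": force on the tool from outside, world axes, zero at the start; "moment": the same for the moment, N m; "width": finger opening in m.
Only numpy, scipy, OpenCV 4.12 (cv2) and the standard library are available. Lean on these libraries where they do the work, as an engineer would, in place of code of your own. Each camera call takes 0.05 s, during which the arm holds its last target.

### The job

Make the laser safe, then move the detector: push the red end of the laser shutter lever round until the lever stands square across the beam, and only after that push the blue detector arm round until its white pointer aims at the green dot on the dial. Do both by pushing gently with a fingertip, gripping nothing, and leave the shutter closed and every loose thing on the table where it stands.

Things in the scene. Friction and masses are not known exactly. Their poses are not given: they have to be found in the camera images.
- gonio: Goniometer, fixed to the table: a flat grey dial, 370 mm across, top face 12 mm above the table. Origin on the turning axis of the detector arm, at table height; x is the middle direction of the arm's swing (away from the robot), z up. At the centre a steel plinth, 48 mm across, top 50 mm above the table, carries the loose cuvette.
- detector_arm (a joint): Angle of the blue detector arm about the dial's vertical axis, rad; 0 is along the x of gonio, positive counter-clockwise from above; range -1.1 to 1.1, starts between -0.14 and 0.14. Turns with light friction (under 1 N at its end), stays where it is left. A black detector head, 26 x 36 mm, top 82 mm above the table, stands on the arm 52 to 78 mm from the axis.
- push_spot (a point): Centre of the blue arm's free outer part, 113 mm from the axis, 35 mm above the table: a good place to push on either side. The arm is a straight bar 18 mm wide, 26 to 126 mm from the axis, 24 to 46 mm above the table; beyond it a white pointer, 8 mm wide. x points outwards along the arm, y to its left.
- pointer (a point): Tip of the arm's white pointer, 140 mm from the axis, 29 mm above the table; x points outwards along the arm, y to its left. The arm aims at a dot when the dot lies straight ahead on this x line.
- green_dot: Green disc fixed on the dial, 18 mm across, 3 mm high; origin at the centre of its underside (12 mm above the table), about 150 to 172 mm from the axis, beyond the pointer's reach. The one to aim at; it may lie on either side of the arm.
- yellow_dot: Yellow disc like the green one, not wanted.
- red_dot: Red disc like the green one, not wanted.
- black_dot: Black disc like the green one, not wanted.
- laser: Laser head, fixed: a black box 70 wide (x), 210 long (y), top 100 mm above the table. Origin on the table below the beam's exit, at the middle of the front face; the beam runs along its -y, 65 mm above the table, through the dial's axis (its axes are parallel to the dial's). The shutter's pivot post stands at x = -45, y = -40 mm in this frame.
- shutter (a joint): Angle of the shutter lever about its vertical pivot, rad: 0 fully open, lever parallel to the beam, pointing along the laser's -y; grows counter-clockwise from above to 1.57, square across the beam, pointing along the laser's +x; stop at 1.78. Starts between 0 and 0.45. Light friction (under 1 N at the end), stays where it is left.
- lever_push (a point): Centre of the shutter lever's red outer end, 90 mm from the pivot, 87 mm above the table. The red end: 65 to 115 mm from the pivot, 14 mm thick, 78 to 96 mm above the table. Inside it hangs the black flag (29 to 61 mm from the pivot, down to 41 mm above the table). To close, push on the side facing the robot (the laser's -x side when open), along the arc.
- cuvette: Loose glass cuvette with white cap, 14 x 14 x 48 mm, on the plinth; origin under its centre. Leave alone.
- lens_post: Loose lens on a short post, foot 40 mm across, 91 mm high, on the dial's right part as the robot sees it; origin under its foot. Leave alone.
- tape: Loose roll of yellow tape, 70 mm across, 18 mm high, beyond the dial on the right. Origin under its centre. Leave alone.
- screwdriver: Loose screwdriver, 150 mm long, lying beyond the dial. Leave alone.
- cleaner: Loose small blue bottle, 44 mm across, 90 mm high, left of the dial, on the far side of the laser. Origin under its centre. Leave alone.
- spool: Loose wooden spool, 44 mm across, 42 mm high, right of the dial. Origin under its centre. Leave alone.
- carton: Loose cardboard box 60 x 90 x 30 mm beyond the dial on the left. Origin under its centre. Leave alone.

How it is judged:
By the outcome, as a careful person would: the job done as asked, in the order asked, and still so for the second after the job is handed in, with the robot touching nothing.
It also fails if it takes over 64 s, if anything falls off the work surface, if the arm or the gripper's body presses on something with over 40 N, if the wrist force passes 120 N, or if a joint passes its speed limit or range.

## Working session

There is one attempt and no reset: what is moved stays moved. The work goes in short steps, Python scripts to look and compute and a shell command to move; the robot and the scene stay as the last step left them, time stands still between calls to the robot, and variables do not carry over. Pictures are saved under pics/ and viewed, and the job is handed in when it is done.

```bash
ls; mkdir -p pics
python3 - <<'E'
from station import arm
import cv2,numpy as np
for n in ["scene","side","wrist"]:
    p=arm.camera_params(n); f=arm.grab_frame(n); cv2.imwrite(f"pics/{n}0.png",f)
    print(n,p["vertical_fov"],p["cx"],p["cy"],p["k1"],np.round(p["pose"],3).tolist())
s=arm.get_state();print(s["t"],s["eef_pos"],s["ee_rot"],s["width"])
E
```

```text
pics
scene 57.948316505498944 321.93084650279036 206.91864747083676 -0.02072828068905333 [[0.63, 0.569, -0.529, 1.025], [0.777, -0.459, 0.431, -0.375], [0.003, -0.682, -0.731, 0.6], [0.0, 0.0, 0.0, 1.0]]
side 47.769564148026376 321.4210379797488 202.10691137682696 -0.045309885032798126 [[0.961, -0.162, 0.222, 0.435], [-0.274, -0.489, 0.828, -0.848], [-0.026, -0.857, -0.514, 0.558], [0.0, 0.0, 0.0, 1.0]]
wrist 68.83996752463152 321.6541058567278 199.9625588561286 -0.044929523085648924 [[-1.0, 0.002, -0.001, 0.675], [0.001, 0.966, 0.258, -0.068], [0.001, 0.258, -0.966, 0.384], [0.0, 0.0, 0.0, 1.0]]
0.15 [ 6.74855237e-01 -5.32026522e-06  4.03937207e-01] [ 3.14032269e+00 -1.15583633e-04 -1.57088343e+00] 0.08774371055239563
```

View pics/scene0.png

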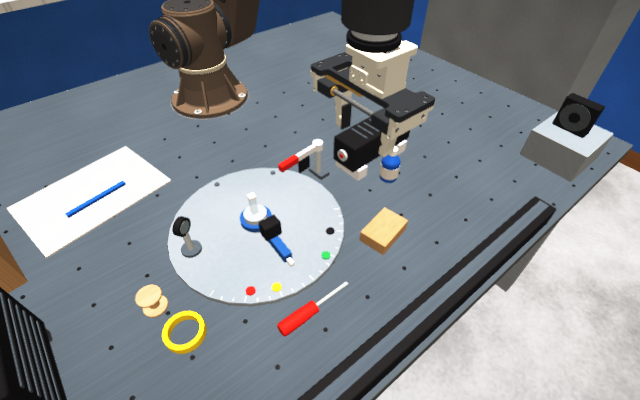

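View pics/side0.png

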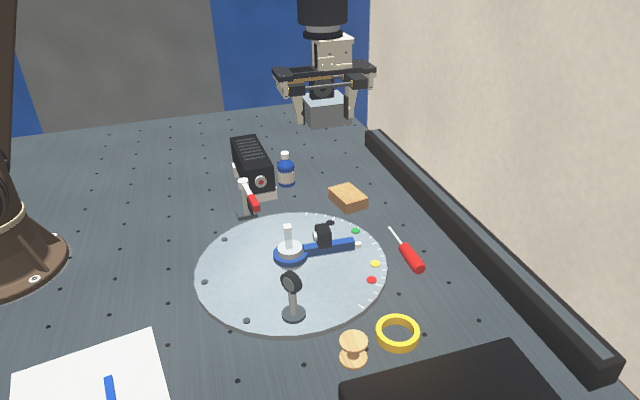

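View pics/wrist0.png

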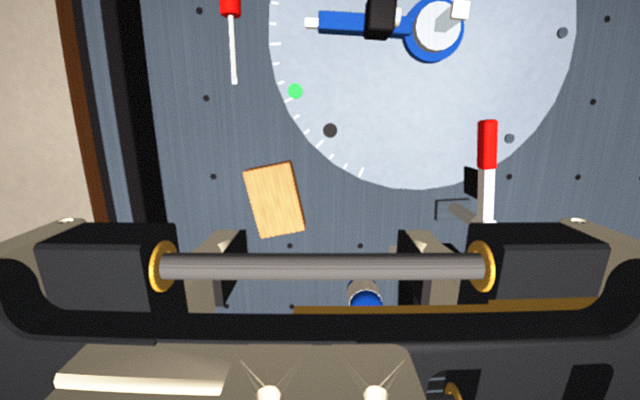

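The views show the dial with the blue arm and the laser with its open lever (red end at about 487,145 in the wrist view and 290,163 in the scene view). The green dot is at 326,255 in scene, 355,230 in side and 295,91 in wrist.

```bash
cat > h.py <<'E'
from station import arm
import cv2,numpy as np
from scipy.optimize import least_squares
def K(p):
    f=200/np.tan(np.radians(p["vertical_fov"])/2); return f
def ray(p,u,v):
    f=K(p); d=np.array([(u-p["cx"])/f,(v-p["cy"])/f]); x=d.copy()
    for _ in range(20): x=d/(1+p["k1"]*(x@x))
    T=np.array(p["pose"]); return T[:3,3],T[:3,:3]@np.array([x[0],x[1],1])
def onz(p,u,v,z):
    o,d=ray(p,u,v); return (o+d*(z-o[2])/d[2])
def proj(p,X):
    T=np.array(p["pose"]); c=T[:3,:3].T@(np.array(X)-T[:3,3]); x=c[:2]/c[2]; x=x*(1+p["k1"]*(x@x)); f=K(p)
    return x[0]*f+p["cx"],x[1]*f+p["cy"]
def circ(P):
    r=least_squares(lambda a:np.hypot(P[:,0]-a[0],P[:,1]-a[1])-a[2],[*P.mean(0),.1],loss="soft_l1",f_scale=.002); return r.x
def cen(m):
    y,x=np.nonzero(m); return x.mean()+0,y.mean()+0
E
python3 - <<'E'
from h import *
for n in ["scene","side","wrist"]:
    P=arm.camera_params(n); arm.grab_frame(n)
    for t,z in [("gonio",.012),("green_dot",.015),("yellow_dot",.015),("red_dot",.015),("black_dot",.015),("detector_arm",.035),("pointer",.029),("shutter",.087),("lever_push",.087),("laser",.1),("cuvette",.098),("lens_post",.012),("cleaner",.0),("carton",.03)]:
        if n!="wrist" or t in("gonio","green_dot","shutter","detector_arm","laser","black_dot"):
            r=arm.regions_of(t,n)
            if not r: print(n,t,None);continue
            r=r[0]; m=r["region"]; c=cen(m); print(n,t,round(r["score"],2),np.round(r["box"]),np.round(c),np.round(onz(P,*c,z),4), m.sum())
            np.save(f"pics/{n}_{t}.npy",m)
            if t=="gonio" and n!="wrist":
                cs=max(cv2.findContours(m.astype(np.uint8),0,2)[0],key=cv2.contourArea); h=cv2.convexHull(cs)[:,0]
                print(circ(np.array([onz(P,*q,.012)[:2] for q in h])))
s=arm.get_state();print(s["t"])
E
```

```text
scene gonio 0.87 [169. 167. 345. 313.] [257. 236.] [ 0.5812 -0.185   0.012 ] 18096
[ 0.55437871 -0.16925659  0.18612503]
scene green_dot 0.72 [327. 226. 333. 235.] [330. 230.] [ 0.664  -0.0594  0.015 ] 48
scene yellow_dot 0.59 [278. 140. 322. 171.] [301. 157.] [0.4333 0.0382 0.015 ] 602
scene red_dot None
scene black_dot 0.72 [243. 208. 290. 267.] [270. 234.] [ 0.5948 -0.1624  0.015 ] 982
scene detector_arm 0.86 [241. 208. 293. 267.] [270. 234.] [ 0.6098 -0.1693  0.035 ] 980
scene pointer 0.86 [240. 207. 293. 266.] [270. 234.] [ 0.6057 -0.1678  0.029 ] 988
scene shutter 0.87 [277. 141. 323. 172.] [301. 157.] [ 0.506  -0.0131  0.087 ] 615
scene lever_push 0.66 [278. 138. 321. 170.] [301. 157.] [ 0.5059 -0.013   0.087 ] 620
scene laser 0.62 [330. 226. 333. 233.] [330. 230.] [ 0.7163 -0.1057  0.1   ] 52
scene cuvette 0.64 [379. 146. 401. 183.] [390. 166.] [0.6616 0.1066 0.098 ] 509
scene lens_post 0.7 [172. 215. 203. 256.] [186. 237.] [ 0.4897 -0.3004  0.012 ] 613
scene cleaner 0.82 [380. 147. 402. 181.] [389. 167.] [0.5901 0.2    0.    ] 520
scene carton 0.72 [360. 209. 405. 255.] [383
[... 842 characters left out ...]
298.] [ 0.533  -0.2654  0.012 ] 824
side cleaner 0.71 [278. 154. 295. 186.] [286. 171.] [0.6274 0.2394 0.    ] 462
side carton 0.76 [329. 181. 366. 217.] [348. 198.] [0.7251 0.0011 0.03  ] 842
wrist gonio 0.95 [271.   0. 577. 188.] [418.  80.] [ 0.5587 -0.118   0.012 ] 44773
wrist green_dot 0.61 [288.  83. 301.  99.] [295.  91.] [ 0.7071 -0.1048  0.015 ] 172
wrist black_dot 0.51 [323. 126. 340. 137.] [330. 130.] [ 0.665  -0.0583  0.015 ] 167
wrist detector_arm 0.58 [304.   0. 464.  64.] [380.  26.] [ 0.6112 -0.1704  0.035 ] 3691
wrist shutter 0.8 [466. 119. 500. 221.] [483. 171.] [ 0.5065 -0.0189  0.087 ] 2332
wrist laser 0.64 [392. 120. 496. 395.] [465. 210.] [0.5273 0.0189 0.1   ] 3928
2.0
```

Run:
```python
import cv2
a=cv2.imread("pics/scene0.png")[110:240,240:420]; b=cv2.imread("pics/side0.png")[120:290,215:395]
cv2.imwrite("pics/c1.png",cv2.resize(a,None,fx=4.4,fy=4.4,interpolation=2)); cv2.imwrite("pics/c2.png",cv2.resize(b,None,fx=3.5,fy=3.5,interpolation=2))
```

```text
(no output)
```

View pics/c1.png

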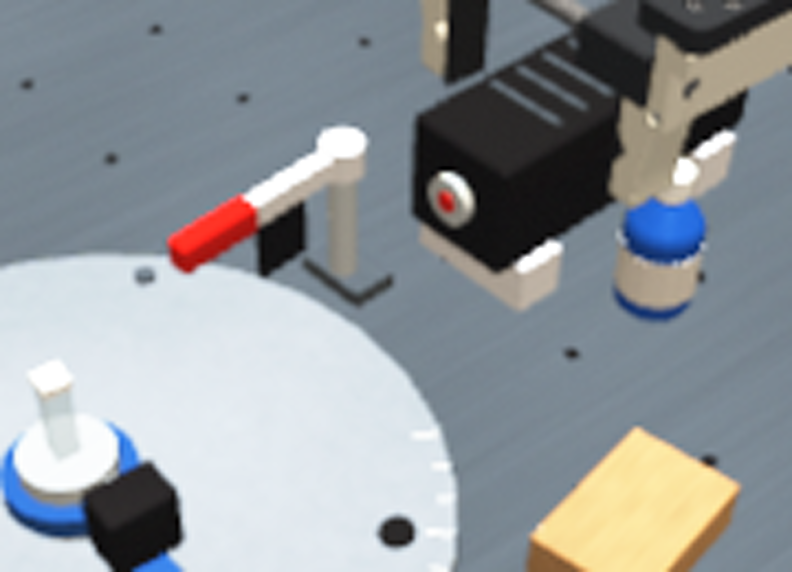

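View pics/c2.png

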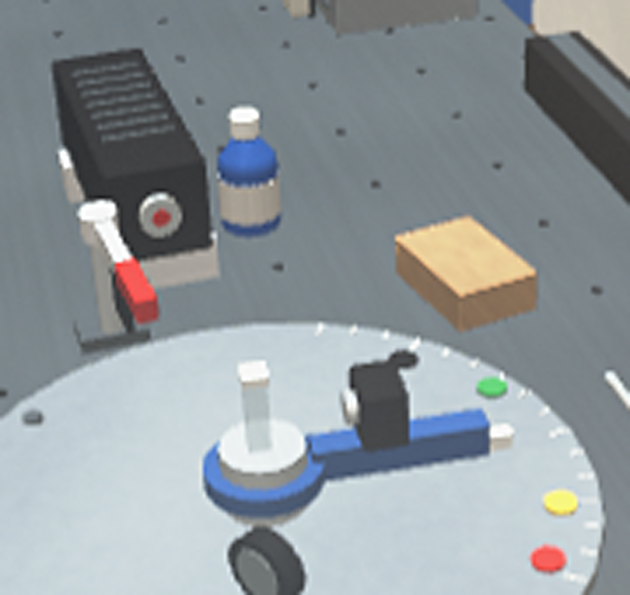

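Run:
```python
from h import *
W={}
im={n:cv2.imread(f"pics/{n}0.png") for n in("scene","side","wrist")}
for n in im:
    P=arm.camera_params(n); hsv=cv2.cvtColor(im[n],cv2.COLOR_BGR2HSV); H,S,V=cv2.split(hsv)
    g=(abs(H.astype(int)-62)<14)&(S>120)&(V>100)
    k,l,st,c=cv2.connectedComponentsWithStats(g.astype(np.uint8)); i=1+np.argmax(st[1:,4]); print(n,"green",c[i],st[i,4],np.round(onz(P,*c[i],.015),4))
    r=((H<8)|(H>172))&(S>150)&(V>80)
    k,l,st,c=cv2.connectedComponentsWithStats(r.astype(np.uint8))
    for i in range(1,k):
        if st[i,4]>60: print(n,"red",np.round(c[i]),st[i],np.round(onz(P,*c[i],.09),4))
    b=(abs(H.astype(int)-108)<8)&(S>200)&(V>90)
    k,l,st,c=cv2.connectedComponentsWithStats(b.astype(np.uint8))
    for i in range(1,k):
        if st[i,4]>80: print(n,"blue",np.round(c[i]),st[i])
```

```text
scene green [325.55102041 254.85714286] 49 [ 0.7074 -0.1064  0.015 ]
scene red [288. 163.] [278 155  21  17 183] [ 0.5083 -0.0496  0.09  ]
scene red [250. 290.] [246 287   9   8  62] [ 0.7261 -0.2781  0.09  ]
scene red [297. 318.] [278 301  41  35 645] [ 0.8106 -0.2472  0.09  ]
scene blue [391. 162.] [382 156  18  13 183]
scene blue [ 95. 199.] [ 67 182  58  35 259]
side green [355.25       230.14285714] 28 [ 0.7056 -0.1062  0.015 ]
side red [253. 200.] [248 194  12  13  80] [ 0.5059 -0.042   0.09  ]
side red [412. 258.] [399 243  26  31 373] [ 0.7302 -0.3139  0.09  ]
wrist green [294.74193548  90.66451613] 155 [ 0.7074 -0.1049  0.015 ]
wrist red [230.   7.] [219   0  22  18 336] [ 0.7582 -0.1702  0.09  ]
wrist red [487. 144.] [478 120  20  50 909] [ 0.5081 -0.0474  0.09  ]
wrist blue [366. 299.] [351 291  30  14 283]
```

Run:
```python
from h import *
p=arm.camera_params("side"); q=arm.camera_params("scene"); w=arm.camera_params("wrist")
S=lambda x,y,z:np.round(onz(p,x/3.5+215,y/3.5+120,z),4)
C=lambda x,y,z:np.round(onz(q,x/4.4+240,y/4.4+110,z),4)
print("laser side FL FR BL BR",[S(*a,.1)[:2] for a in((88,178),(207,162),(53,63),(140,50))])
print("laser scene FL FR",[C(*a,.1)[:2] for a in((415,118),(500,178))])
def tri(*rs):
    A=np.zeros((3,3));b=np.zeros(3)
    for o,d in rs:
        d=d/np.linalg.norm(d);M=np.eye(3)-np.outer(d,d);A+=M;b+=M@o
    return np.round(np.linalg.solve(A,b),4)
rs=lambda x,y:ray(p,x/3.5+215,y/3.5+120); rc=lambda x,y:ray(q,x/4.4+240,y/4.4+110)
print("exit",tri(rs(160,216),rc(450,199)))
print("cap",tri(rs(98,211),rc(341,143)),S(98,211,.1),C(341,143,.1))
print("cuv cap",tri(rs(255,371),rc(50,375)))
print("plinth",S(263,440,.05),C(68,448,.05))
print("pointer tip",onz(p,361.5,244,.033),onz(q,292,263,.033),onz(w,304,22,.033))
# wrist: lever edges
print("lever wrist tip/in",onz(w,487,121,.096),onz(w,487,168,.096),"arm end",onz(w,319,22,.046))
```

```text
laser side FL FR BL BR [array([0.4957, 0.08  ]), array([0.5733, 0.0777]), array([0.4942, 0.281 ]), array([0.5605, 0.284 ])]
laser scene FL FR [array([0.5097, 0.0812]), array([0.5751, 0.0819])]
exit [0.5393 0.0818 0.0639]
cap [0.4967 0.0418 0.0949] [0.496  0.0324 0.1   ] [0.5022 0.0375 0.1   ]
cuv cap [ 0.5517 -0.1677  0.0977]
plinth [ 0.554  -0.1648  0.05  ] [ 0.5528 -0.1662  0.05  ]
pointer tip [ 0.69228123 -0.17945892  0.033     ] [ 0.69203856 -0.17539621  0.033     ] [ 0.69426453 -0.17457677  0.033     ]
lever wrist tip/in [ 0.51452033 -0.07000196  0.096     ] [ 0.50822325 -0.02399619  0.096     ] arm end [ 0.67782554 -0.17058877  0.046     ]
```

Run:
```python
import cv2
a=cv2.imread("pics/wrist0.png")
cv2.imwrite("pics/c3.png",cv2.resize(a[100:235,400:560],None,fx=4,fy=4,interpolation=2)); cv2.imwrite("pics/c4.png",cv2.resize(a[0:110,270:500],None,fx=3.4,fy=3.4,interpolation=2))
```

```text
(no output)
```

View pics/c3.png

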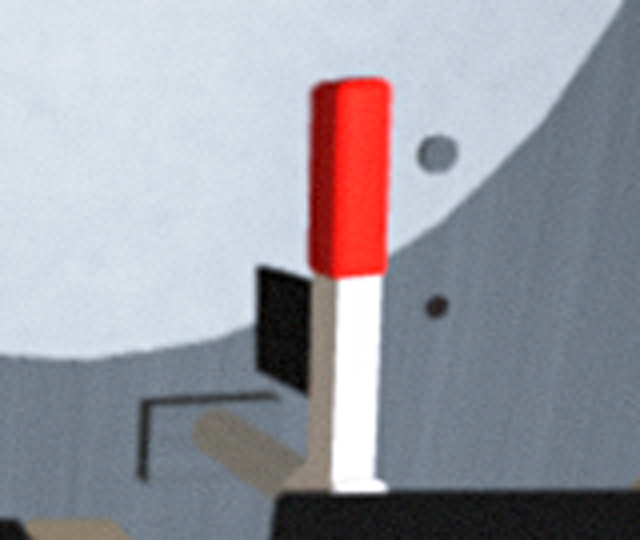

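View pics/c4.png

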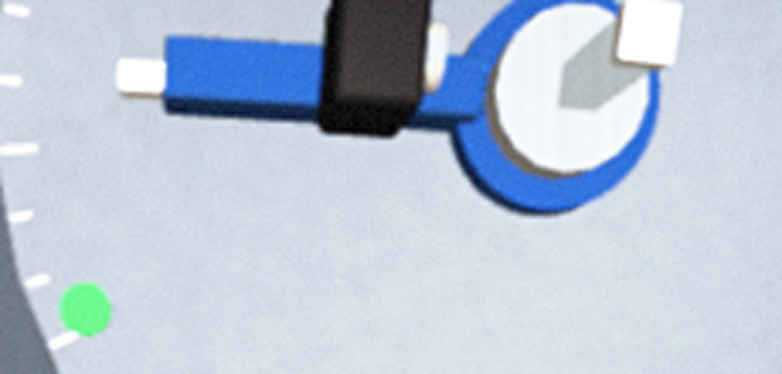

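The wrist crop shows the lever and flag clearly, and the green dot left of the arm. Estimates:

| Thing | Estimate |
|---|---|
| Dial axis | (.553, -.169) |
| Green dot | (.707, -.106) |
| Lever pivot | (.498, .039) |
| Laser yaw | about 0.05 |

I'll close the fingers and go to the robot side of the lever.

```bash
python3 -m inch '[[[-0.2,-0.07,0,0,0,0],[-0.4,-0.14,0,0,0,0],[-0.6,-0.21,0,0,0,0],[-0.8,-0.28,-0.1,0,0,0],[-1,-0.28,-0.2,0,0,0],[-1,-0.28,-0.3,0,0,0],[-1,-0.28,-0.4,0,0,0],[-1,-0.28,-0.4,0,0,0]]]' 0 20
python3 - <<'E'
from h import *
for n in ["scene","side"]: cv2.imwrite(f"pics/{n}1.png",arm.grab_frame(n))
E
```

```text
t: 3.0
eef_pos: [0.4744, -0.0561, 0.3238]
ee_rot: [3.139, -0.0, -1.571]
force: [0.4, 0.1, 0.8]
width: 0.0132
```

View pics/scene1.png

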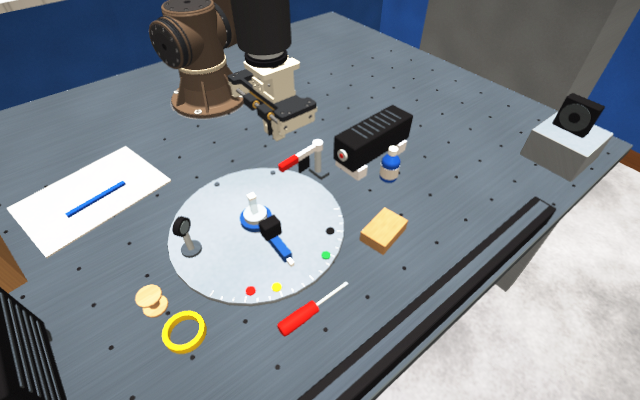

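View pics/side1.png

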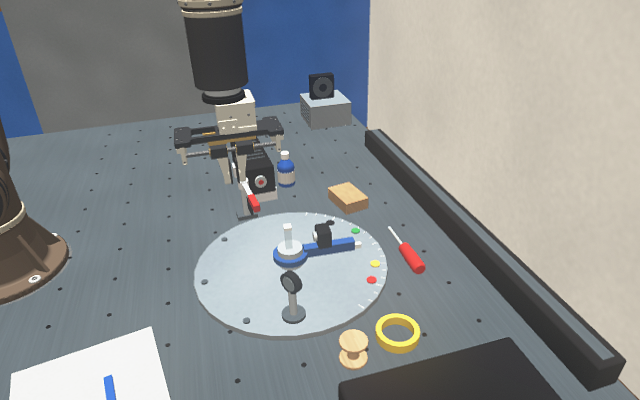

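```bash
python3 -m inch '[[[-0.05,0,0,0,0,0],[-0.05,0,-0.1,0,0,0],[-0.05,0,-0.2,0,0,0],[-0.05,0,-0.3,0,0,0],[-0.05,0,-0.33,0,0,0],[-0.05,0,-0.33,0,0,0]]]' 0
python3 - <<'E'
from h import *
i=cv2.imread("pics/scene1.png")[100:200,300:420]; cv2.imwrite("pics/c5.png",cv2.resize(i,None,fx=6,fy=6,interpolation=2))
f=arm.grab_frame("scene"); cv2.imwrite("pics/c6.png",cv2.resize(f[80:200,200:360],None,fx=4.5,fy=4.5,interpolation=2))
f=arm.grab_frame("side"); cv2.imwrite("pics/c7.png",cv2.resize(f[120:240,180:300],None,fx=4.5,fy=4.5,interpolation=2))
E
```

```text
t: 3.85
eef_pos: [0.4649, -0.056, 0.2591]
ee_rot: [-3.142, -0.0, -1.571]
force: [0.8, 0.1, 0.8]
width: 0.0004
```

View pics/c5.png

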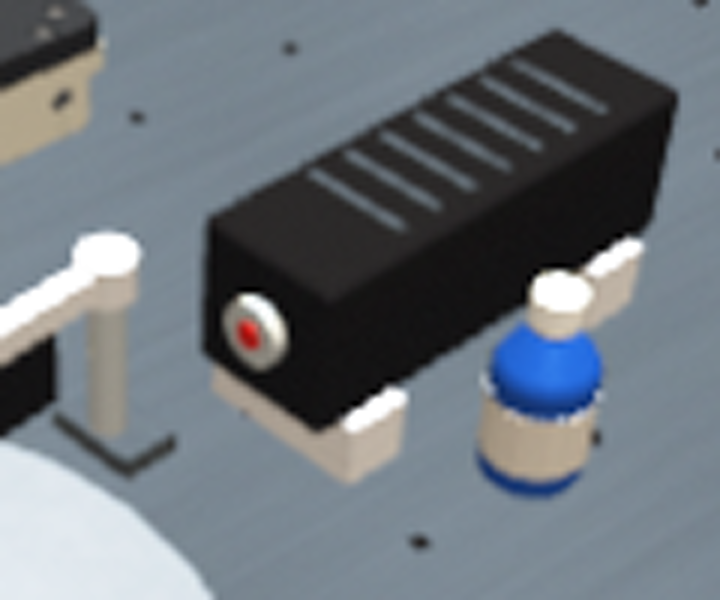

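View pics/c6.png

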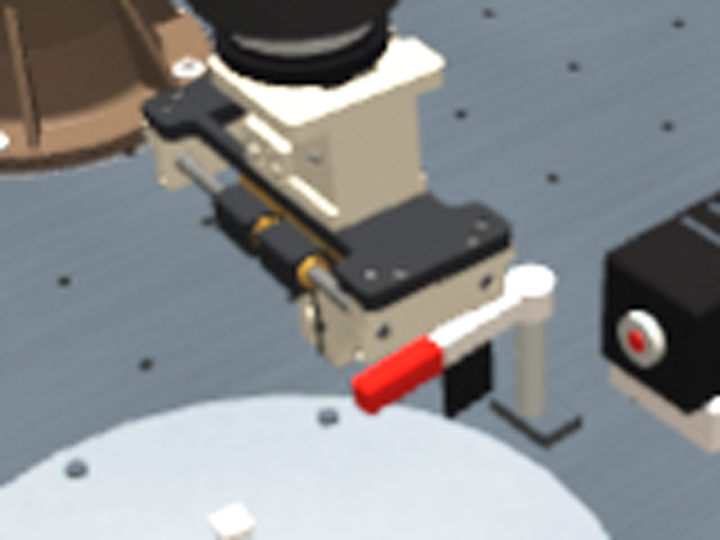

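View pics/c7.png

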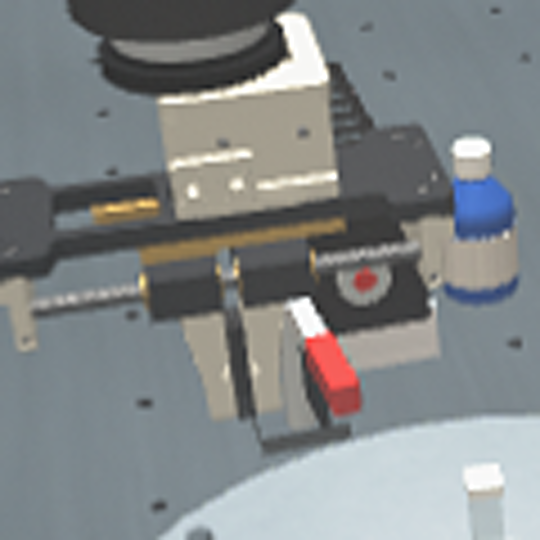

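Run:
```python
from h import *
q=arm.camera_params("scene")
C=lambda x,y,z=.1:onz(q,x/6+300,y/6+100,z)[:2]
FL,FR,BL,BR=C(210,220),C(330,302),C(555,30),C(677,95)
for a in(FL,FR,BL,BR):print(a.round(4))
f=lambda a,b:np.arctan2(*(b-a)[::-1])
print("yaw from long edges",f(FL,BL)-np.pi/2,f(FR,BR)-np.pi/2,"short",f(FL,FR),f(BL,BR), "front mid",(FL+FR)/2,"back mid",(BL+BR)/2)
print("cap",C(106,252,.1),C(106,252,.096), "foot",C(106,425,0))
# ticks
w=cv2.imread("pics/wrist0.png")
```

```text
[0.5103 0.0828]
[0.5767 0.0845]
[0.4989 0.2874]
[0.5652 0.2902]
yaw from long edges 0.05531356643081975 0.055467035814734444 short 0.025476760332511634 0.04283702085265402 front mid [0.5434551  0.08368254] back mid [0.53208214 0.28879577]
cap [0.50101119 0.03891639] [0.49681561 0.04223231] foot [0.48899688 0.04777725]
```

Run:
```python
import numpy as np
P=np.array([.4985,.0396]); s=np.array([.4650,-.056])
for ph in np.arange(.1,1.66,.1):
    d=np.array([np.sin(ph),-np.cos(ph)]);n=np.array([np.cos(ph),np.sin(ph)])
    c=P+.092*d-.007*n-np.array([.021,.0095]); print(round(ph,2),c.round(4),((c-s)/.2).round(3))
```

```text
0.1 [ 0.4797 -0.0621] [ 0.074 -0.031]
0.2 [ 0.4889 -0.0615] [ 0.12  -0.027]
0.3 [ 0.498  -0.0599] [ 0.165 -0.019]
0.4 [ 0.5069 -0.0574] [ 0.209 -0.007]
0.5 [ 0.5155 -0.054 ] [0.252 0.01 ]
0.6 [ 0.5237 -0.0498] [0.293 0.031]
0.7 [ 0.5314 -0.0448] [0.332 0.056]
0.8 [ 0.5386 -0.039 ] [0.368 0.085]
0.9 [ 0.5452 -0.0326] [0.401 0.117]
1.0 [ 0.5511 -0.0255] [0.431 0.153]
1.1 [ 0.5563 -0.0179] [0.457 0.191]
1.2 [ 0.5607 -0.0098] [0.479 0.231]
1.3 [ 0.5643 -0.0013] [0.496 0.274]
1.4 [0.567  0.0076] [0.51  0.318]
1.5 [0.5688 0.0166] [0.519 0.363]
1.6 [0.5697 0.0258] [0.523 0.409]
```

```bash
python3 -m inch '[[[0.04,-0.02,-0.015,0,0,0],[0.07,-0.03,-0.015,0,0,0],[0.1,-0.03,-0.015,0,0,0],[0.14,-0.024,-0.015,0,0,0],[0.18,-0.015,-0.015,0,0,0],[0.22,-0.003,-0.015,0,0,0],[0.25,0.01,-0.015,0,0,0],[0.25,0.01,-0.015,0,0,0]]]' 0
python3 - <<'E'
from h import *
f=arm.grab_frame("scene"); cv2.imwrite("pics/c8.png",cv2.resize(f[80:200,220:380],None,fx=4.5,fy=4.5,interpolation=2))
E
```

```text
t: 4.95
eef_pos: [0.5155, -0.0537, 0.2556]
ee_rot: [-3.141, 0.0, -1.57]
force: [-0.3, -0.5, -0.4]
width: 0.0007
```

View pics/c8.png

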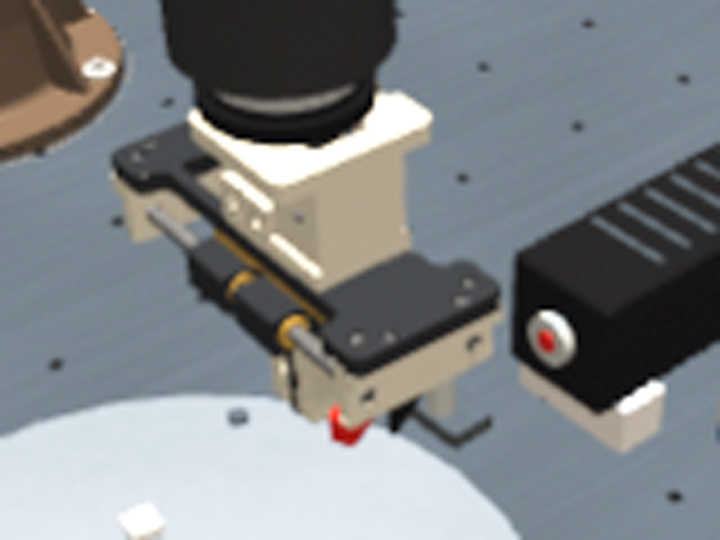

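The lever's red tip now shows under the gripper at about 350,425, turned round with the finger. I'll carry on along the arc.

```bash
python3 -m inch '[[[0.04,0.02,0,0,0,0],[0.08,0.045,0,0,0,0],[0.115,0.075,0,0,0,0],[0.15,0.107,0,0,0,0],[0.18,0.143,0,0,0,0],[0.205,0.18,0,0,0,0],[0.227,0.22,0,0,0,0],[0.227,0.22,0,0,0,0]]]' 0
python3 - <<'E'
from h import *
for n in("scene","side"): f=arm.grab_frame(n); cv2.imwrite(f"pics/{n}2.png",f)
E
```

```text
t: 6.0
eef_pos: [0.5607, -0.0093, 0.2556]
ee_rot: [-3.141, 0.0, -1.57]
force: [-0.5, -0.2, -0.3]
width: 0.0006
```

View pics/scene2.png

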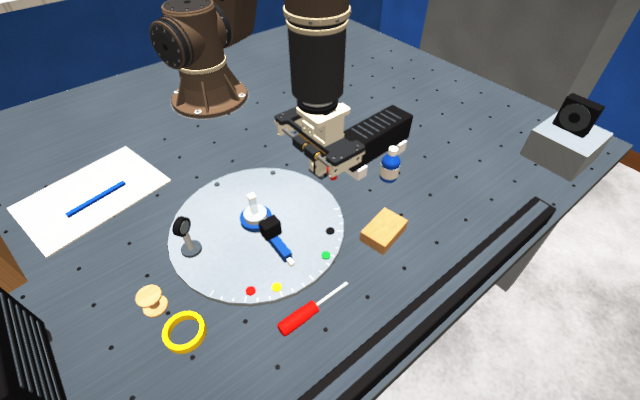

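View pics/side2.png

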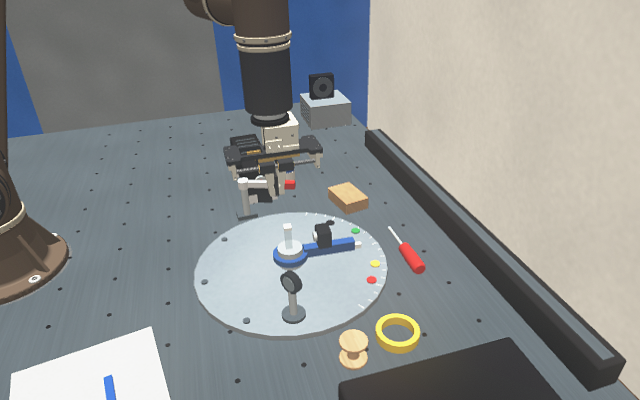

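Run:
```python
from h import *
p=arm.camera_params("side")
f=cv2.imread("pics/side2.png"); cv2.imwrite("pics/c9.png",cv2.resize(f[130:230,215:335],None,fx=6,fy=6,interpolation=2))
print(onz(p,290,182,.096),onz(p,247,182,.098))
for ph in(1.1,1.2,1.3,1.4,1.5,1.624):
    print(ph,np.round(proj(p,[.4985+.115*np.sin(ph),.0396-.115*np.cos(ph),.087]),1))
```

```text
[ 0.59288405 -0.00078501  0.096     ] [0.50354056 0.02551299 0.098     ]
1.1 [295.1 187.6]
1.2 [296.1 185. ]
1.3 [296.6 182.5]
1.4 [296.6 180. ]
1.5 [296.  177.6]
1.624 [294.6 174.8]
```

View pics/c9.png

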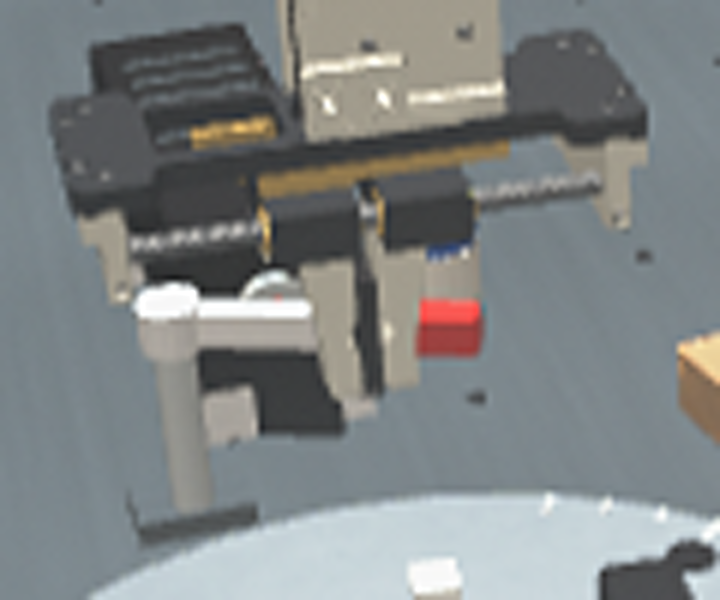

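The side crop shows the lever's end face at full-image (295,185), which matches an angle of 1.2 in the model. I'll push on to about 1.58 in world terms; the target is 1.624.

```bash
python3 -m inch '[[[0.017,0.043,0,0,0,0],[0.03,0.085,0,0,0,0],[0.038,0.12,0,0,0,0],[0.042,0.15,0,0,0,0],[0.042,0.165,0,0,0,0],[0.042,0.165,0,0,0,0]]]' 0
python3 - <<'E'
from h import *
f=arm.grab_frame("side"); cv2.imwrite("pics/c10.png",cv2.resize(f[130:230,215:335],None,fx=6,fy=6,interpolation=2))
E
```

```text
t: 6.85
eef_pos: [0.5688, 0.0233, 0.2557]
ee_rot: [-3.141, 0.0, -1.57]
force: [-0.2, -0.8, -0.4]
width: 0.0006
```

View pics/c10.png

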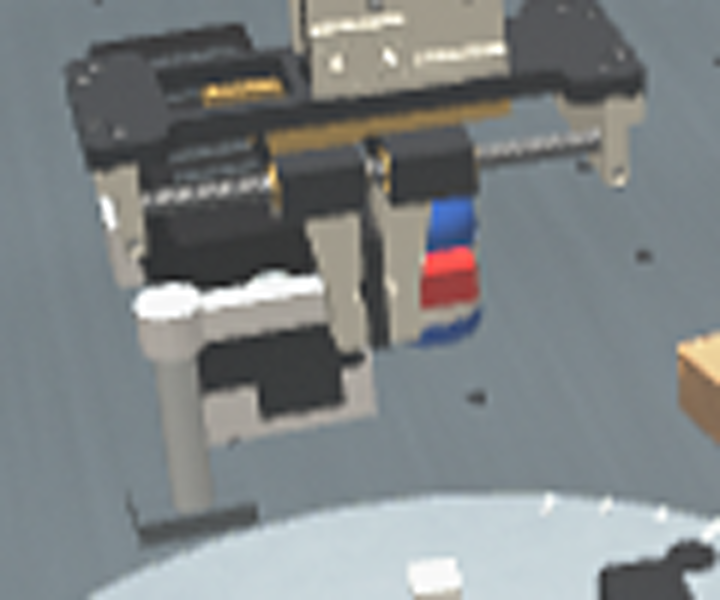

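```bash
python3 -m inch '[[[0,-0.03,0,0,0,0],[0.05,-0.03,0,0,0,0.01],[0.1,-0.03,0,0,0,0.017],[0.1,-0.01,0,0,0,0.017],[0.1,0.01,0,0,0,0.017],[0.1,0.02,0,0,0,0.017],[0.1,0.02,0,0,0,0.017]]]' 0
python3 - <<'E'
from h import *
f=arm.grab_frame("side"); cv2.imwrite("pics/c11.png",cv2.resize(f[130:230,215:335],None,fx=6,fy=6,interpolation=2))
E
```

```text
t: 7.78
eef_pos: [0.5886, 0.0273, 0.2557]
ee_rot: [-3.142, 0.0, -1.517]
force: [-0.1, 0.3, 0.2]
width: 0.0006
```

View pics/c11.png

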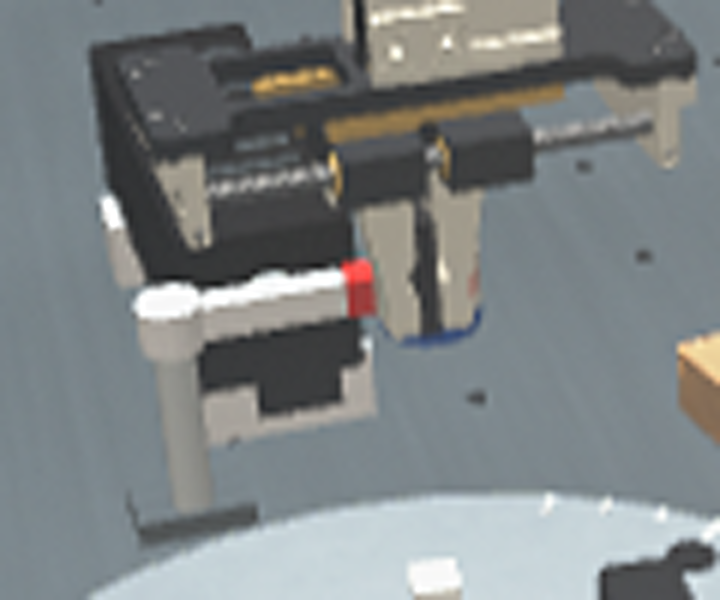

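The lever is nearly square. I'll back off, lift, and measure with the wrist camera above.

```bash
python3 -m inch '[[[0,-0.1,0,0,0,0],[0,-0.15,0.1,0,0,0],[0,-0.15,0.3,0,0,0],[0,-0.1,0.55,0,0,0],[0,0.1,0.72,0,0,0],[0,0.3,0.72,0,0,0],[0,0.45,0.72,0,0,0],[0,0.45,0.72,0,0,0]]]' 0
python3 - <<'E'
from h import *
p=arm.camera_params("wrist");f=arm.grab_frame("wrist"); cv2.imwrite("pics/wrist3.png",f);np.save("pics/w3pose.npy",p["pose"])
for n in("scene","side"): f=arm.grab_frame(n); cv2.imwrite(f"pics/{n}3.png",f)
E
```

```text
t: 8.82
eef_pos: [0.5887, 0.1178, 0.3996]
ee_rot: [-3.142, 0.0, -1.516]
force: [-0.8, -0.5, -0.7]
width: 0.0003
```

View pics/wrist3.png

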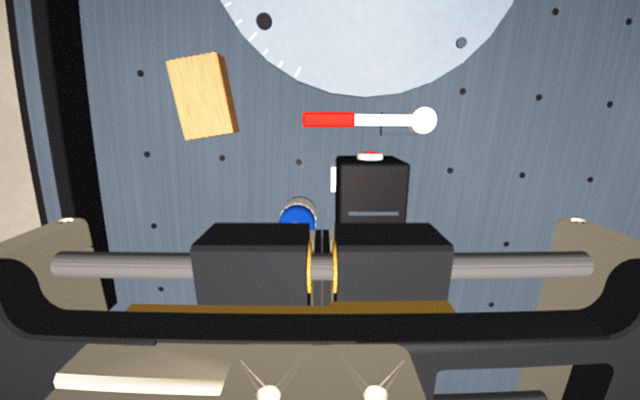

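View pics/scene3.png

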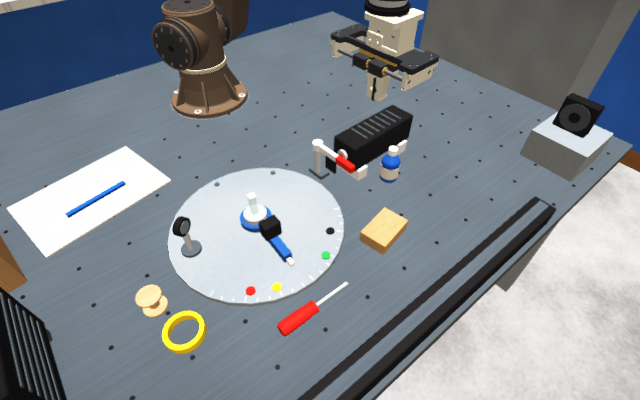

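The wrist view shows the lever (303–437, row 120) nearly parallel to the laser's front edge. Next I'll measure both.

Run:
```python
from h import *
f=cv2.imread("pics/wrist3.png"); cv2.imwrite("pics/c12.png",cv2.resize(f[90:225,290:450],None,fx=5,fy=5,interpolation=2)[:600])
p=arm.camera_params("wrist");p["pose"]=np.load("pics/w3pose.npy")
H,S,V=cv2.split(cv2.cvtColor(f,cv2.COLOR_BGR2HSV)); 
r=((H<8)|(H>172))&(S>150); r[:, :295]=0; r[:105]=0; r[132:]=0
rc=onz(p,*cen(r),.094); 
w=(S<60)&(V>225); w[:100]=0;w[140:]=0
k,l,st,c=cv2.connectedComponentsWithStats(w.astype(np.uint8)); print([ (st[i],c[i].round(1)) for i in range(1,k) if st[i,4]>50])
def cols(m,a,b,z):
    P=np.array([onz(p,u,np.nonzero(m[:,u])[0].mean(),z)[:2] for u in range(a,b)]); s=np.polyfit(P[:,0],P[:,1],1); return s
rw=r|w
print("red slope",cols(r,306,352,.096),"white",cols(w,360,406,.096), "all",cols(rw,306,406,.096), "red cen",rc)
# laser front top edge & side edges
g=cv2.cvtColor(f,cv2.COLOR_BGR2GRAY).astype(int)
def edge_row(u,v0,v1):
    d=np.diff(g[v0:v1,u]); return v0+np.argmin(d)+.5
P=np.array([onz(p,u,edge_row(u,148,165),.1)[:2] for u in list(range(340,355))+list(range(386,404))]);print("front",np.polyfit(P[:,0],P[:,1],1),P[[0,-1]])
for a,b,sg in((330,342,1),(400,414,-1)):
    P=np.array([onz(p,a+np.argmin(sg*np.diff(g[v,a:b]))+.5,v,.1)[:2] for v in range(195,220)])
    print("side",np.polyfit(P[:,1],P[:,0],1),P[[0,-1]])
P=np.array([onz(p,u,213,.1)[:2] for u in(350,396)]);print(P)
```

```text
[(array([ 354,  107,   83,   27, 1251], dtype=int32), array([400.9, 119.7]))]
red slope [0.05443836 0.0147885 ] white [0.05897965 0.01269779] all [0.04947378 0.01776572] red cen [0.5870278  0.04675395 0.094     ]
front [0.0076259  0.07495852] [[0.57356517 0.07984148]
 [0.51259041 0.08217481]]
side [-0.06090985  0.58343586] [[0.5762886  0.11889234]
 [0.5746591  0.14381668]]
side [-0.04657711  0.50922392] [[0.50397941 0.11497585]
 [0.50274423 0.14001448]]
[[0.55952247 0.13664625]
 [0.5131924  0.13418354]]
```

View pics/c12.png

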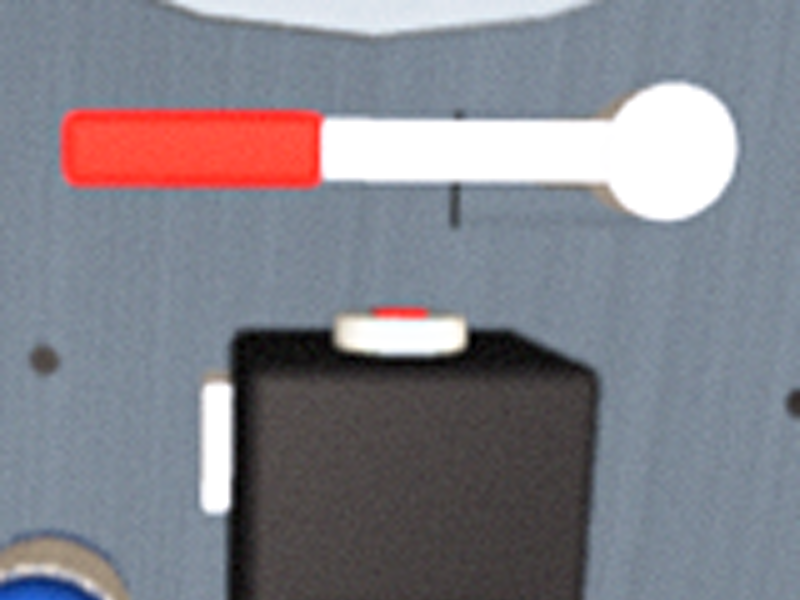

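The lever is at about 0.055 rad in world against a laser yaw of 0.047–0.061, so the shutter is square to within about a degree. Next is the detector arm.

```bash
python3 -m inch '[[[0.06,-0.2,0,0,0,0],[0.12,-0.4,0,0,0,0],[0.18,-0.6,0,0,0,0],[0.24,-0.8,0,0,0,0],[0.3,-1,0,0,0,0],[0.3,-1,0,0,0,0],[0.3,-1,0,0,0,0]]]' 0
python3 - <<'E'
from h import *
p=arm.camera_params("wrist");f=arm.grab_frame("wrist"); cv2.imwrite("pics/wrist4.png",f);np.save("pics/w4pose.npy",p["pose"])
E
```

```text
t: 9.85
eef_pos: [0.6484, -0.0841, 0.3994]
ee_rot: [3.141, 0.0, -1.519]
force: [-0.3, 0.0, 0.1]
width: 0.0004
```

View pics/wrist4.png

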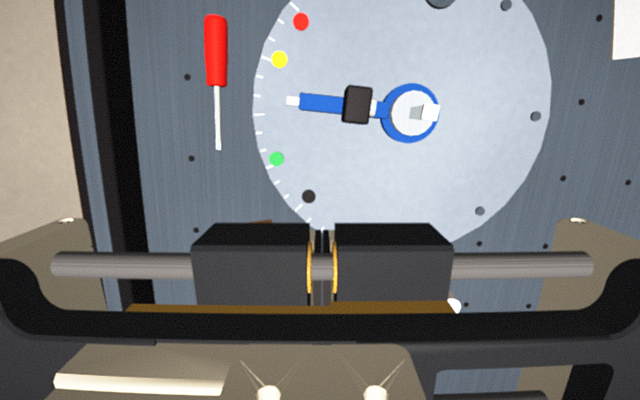

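```bash
cat > dial.py <<'E'
from h import *
def measure(f,p):
    H,S,V=[a.astype(int) for a in cv2.split(cv2.cvtColor(f,cv2.COLOR_BGR2HSV))]
    m=((V>165)&(S<55)).astype(np.uint8); m=cv2.morphologyEx(m,cv2.MORPH_OPEN,np.ones((3,3),np.uint8))
    k,l,st,c=cv2.connectedComponentsWithStats(m); i=1+np.argmax(st[1:,4]); h=cv2.convexHull(max(cv2.findContours((l==i).astype(np.uint8),0,1)[0],key=len))[:,0]
    h=np.array([q for q in h if 3<q[1]<215 and q[0]>3])
    P=np.array([onz(p,*q,.012)[:2] for q in h]); a=circ(P); 
    res=np.hypot(P[:,0]-a[0],P[:,1]-a[1])-a[2]; print("dial",a.round(4),len(P),np.abs(res).max().round(4))
    g=(abs(H-65)<20)&(S>100)&(V>90); k,l,st,c=cv2.connectedComponentsWithStats(g.astype(np.uint8)); i=1+np.argmax(st[1:,4]); G=onz(p,*c[i],.0145)[:2]; print("green",G.round(4))
    b=(abs(H-108)<10)&(S>170)&(V>100); k,l,st,c=cv2.connectedComponentsWithStats(b.astype(np.uint8))
    for i in range(1,k):
        if st[i,4]>60: print("blue",st[i],c[i].round(1),onz(p,*c[i],.046).round(4))
    return a,G,b
E
python3 - <<'E'
from dial import *
p=arm.camera_params("wrist");p["pose"]=np.load("pics/w4pose.npy"); f=cv2.imread("pics/wrist4.png")
a,G,b=measure(f,p)
cv2.imwrite("pics/c13.png",cv2.resize(f[60:190,250:460],None,fx=3.8,fy=3.8,interpolation=2))
E
```

```text
dial [ 0.5531 -0.167   0.1841] 37 0.0006
green [ 0.7068 -0.1052]
blue [375  84  62  58 935] [399.6 112.6] [ 0.5667 -0.1668  0.046 ]
blue [299  94  45  20 677] [321.1 103. ] [ 0.6536 -0.1722  0.046 ]
```

View pics/c13.png

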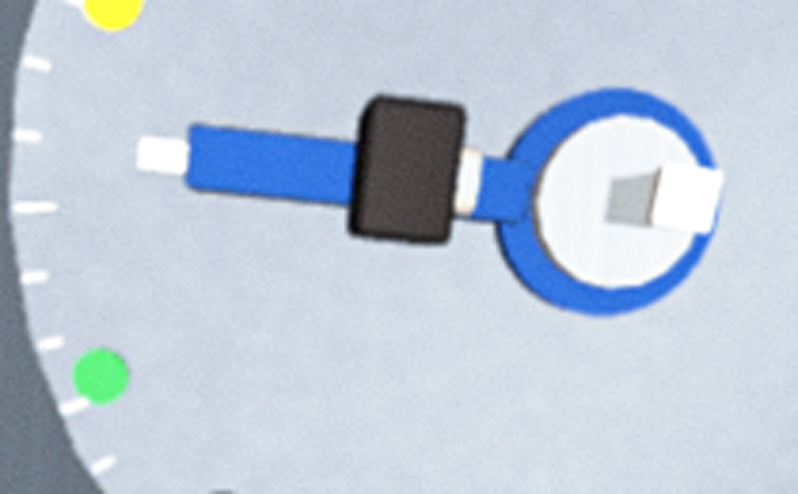

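Measured in the same picture, the axis is (.5531, -.1670) and the green dot (.7068, -.1052), so the target direction is 0.382 rad. I'll go to the arm's right side.

```bash
python3 -m inch '[[[0.06,-0.25,0,0,0,0],[0.12,-0.5,0,0,0,0],[0.16,-0.7,0,0,0,0],[0.16,-0.7,-0.2,0,0,0],[0.16,-0.7,-0.4,0,0,0],[0.16,-0.7,-0.6,0,0,0],[0.16,-0.7,-0.75,0,0,0],[0.16,-0.7,-0.75,0,0,0]]]' 0
python3 - <<'E'
from h import *
for n in("scene","side"): cv2.imwrite(f"pics/{n}5.png",arm.grab_frame(n))
E
```

```text
t: 10.9
eef_pos: [0.6799, -0.222, 0.2471]
ee_rot: [3.137, 0.001, -1.516]
force: [-0.8, -0.5, -0.3]
width: 0.0004
```

View pics/side5.png

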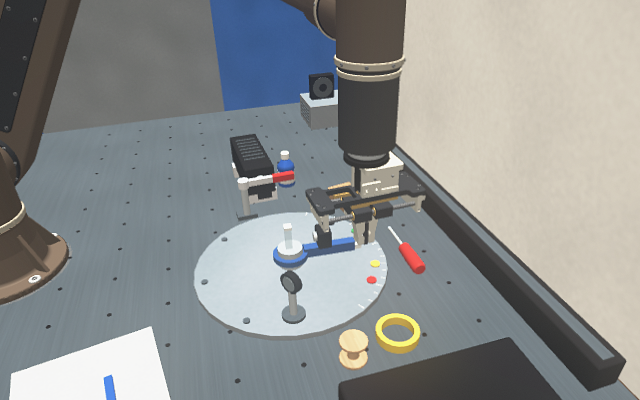

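View pics/scene5.png

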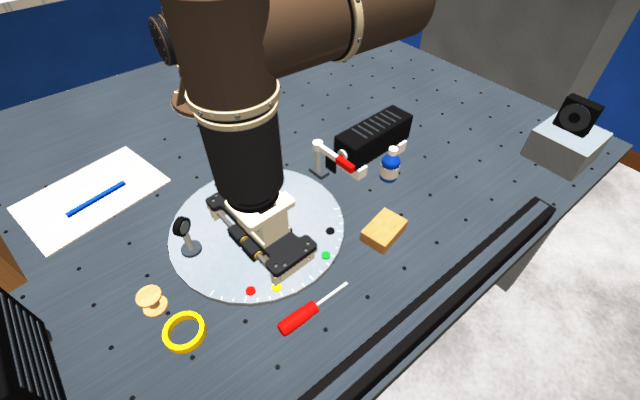

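```bash
python3 -m inch '[[[0,0,-0.08,0,0,0],[0,0,-0.16,0,0,0],[0,0,-0.16,0,0,0],[0,0.04,-0.16,0,0,0],[0,0.08,-0.16,0,0,0],[0,0.12,-0.16,0,0,0],[0,0.12,-0.16,0,0,0]]]' 0
python3 - <<'E'
from h import *
f=arm.grab_frame("side"); cv2.imwrite("pics/c14.png",cv2.resize(f[170:290,260:420],None,fx=4.8,fy=4.8,interpolation=2))
E
```

```text
t: 11.88
eef_pos: [0.681, -0.1981, 0.2181]
ee_rot: [-3.141, -0.0, -1.516]
force: [-0.4, 0.6, -0.0]
width: 0.0004
```

View pics/c14.png

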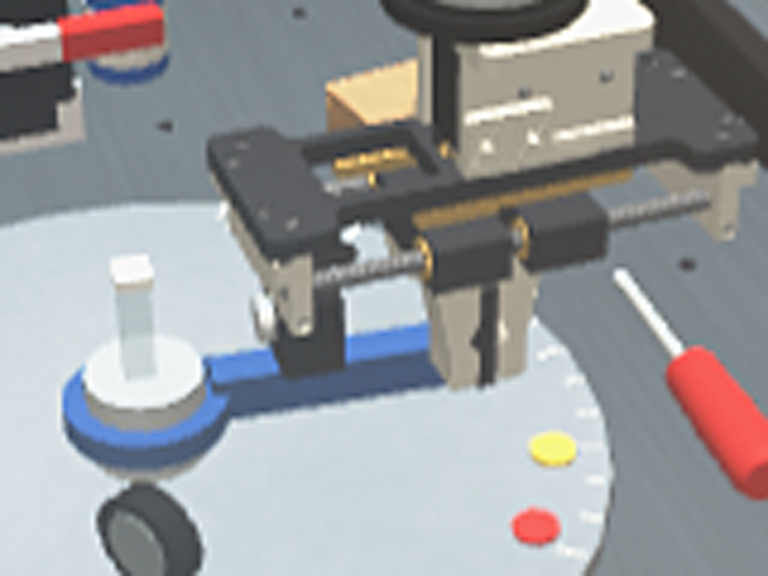

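```bash
python3 -m inch '[[[0,0,-0.03,0,0,0],[0,0.04,-0.03,0,0,0],[0,0.08,-0.03,0,0,0],[0,0.12,-0.03,0,0,0],[0,0.16,-0.03,0,0,0],[0,0.2,-0.03,0,0,0],[0,0.24,-0.03,0,0,0],[0,0.24,-0.03,0,0,0]]]' 0
python3 - <<'E'
from h import *
f=arm.grab_frame("side"); cv2.imwrite("pics/c15.png",cv2.resize(f[170:290,260:420],None,fx=4.8,fy=4.8,interpolation=2))
E
```

```text
t: 12.92
eef_pos: [0.681, -0.1502, 0.2118]
ee_rot: [-3.141, 0.0, -1.517]
force: [0.3, 0.2, 0.2]
width: 0.0008
```

View pics/c15.png

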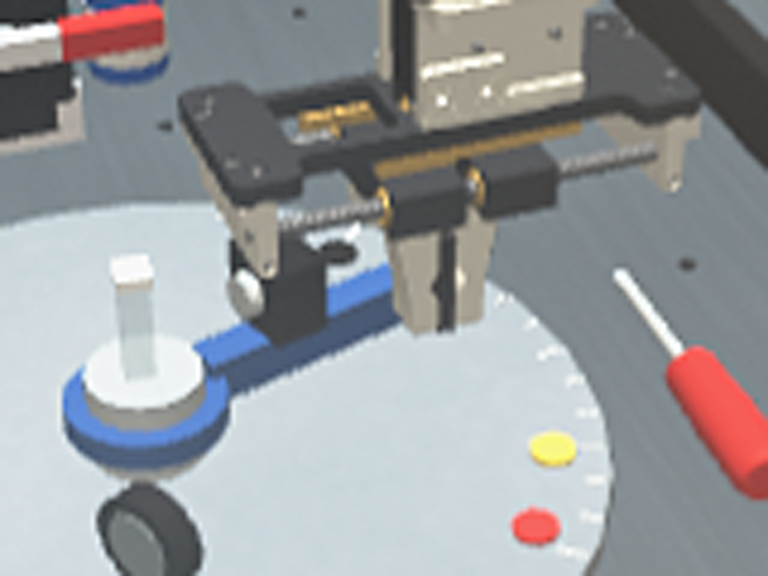

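```bash
python3 -m inch '[[[0,0.01,0,0,0,0],[0,0.02,0,0,0,0],[0,0.02,0,0,0,0],[0,-0.05,0,0,0,0],[0,-0.15,0.05,0,0,0],[0,-0.15,0.25,0,0,0],[0,-0.15,0.5,0,0,0],[0,-0.05,0.7,0,0,0]]]' 0
python3 -m inch '[[[0,0.2,0.15,0,0,0],[0,0.4,0.25,0,0,0],[0,0.4,0.25,0,0,0],[0,0.4,0.25,0,0,0]]]' 0
python3 - <<'E'
from dial import *
p=arm.camera_params("wrist");f=arm.grab_frame("wrist"); cv2.imwrite("pics/wrist6.png",f);np.save("pics/w6pose.npy",p["pose"])
a,G,b=measure(f,p)
cv2.imwrite("pics/c16.png",cv2.resize(f[60:220,230:430],None,fx=3.7,fy=3.7,interpolation=2))
E
```

```text
t: 13.98
eef_pos: [0.6807, -0.1636, 0.3546]
ee_rot: [-3.14, -0.001, -1.52]
force: [0.5, 0.5, -0.7]
width: 0.0003
t: 14.48
eef_pos: [0.6806, -0.082, 0.402]
ee_rot: [-3.141, 0.0, -1.518]
force: [-1.0, -0.3, 0.2]
width: 0.0003
dial [ 0.5532 -0.1667  0.1842] 36 0.0006
green [ 0.7069 -0.1051]
blue [405  84  59  58 859] [427.3 113.1] [ 0.5675 -0.1663  0.046 ]
blue [332 127  44  26 612] [353.5 139.4] [ 0.6475 -0.1328  0.046 ]
```

View pics/wrist6.png

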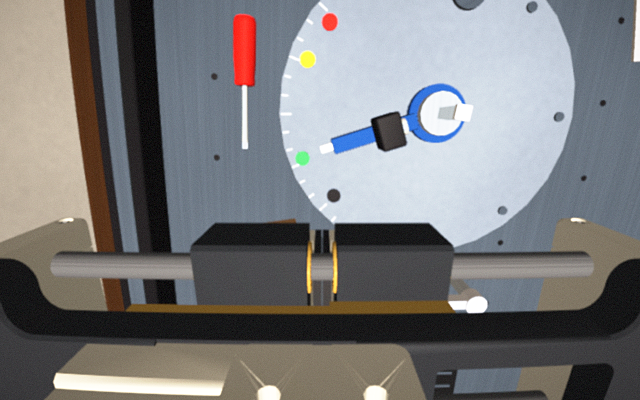

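View pics/c16.png

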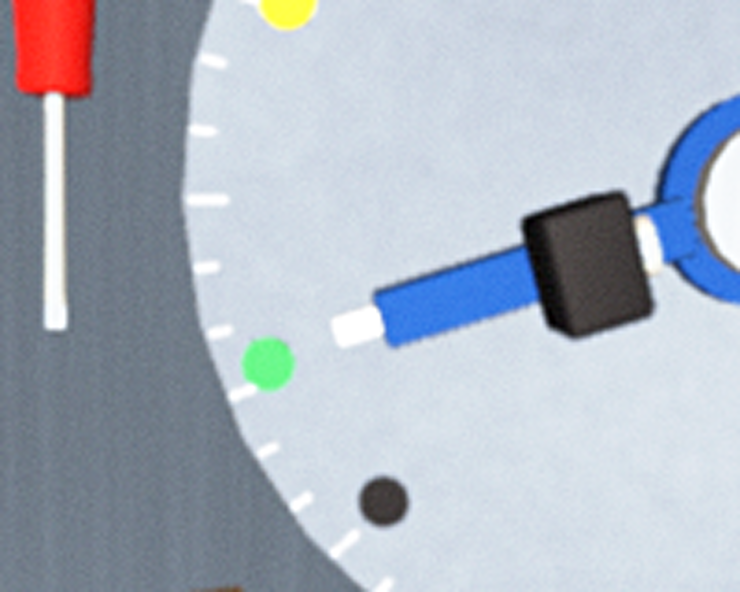

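```bash
cat >> dial.py <<'E'
def armangle(f,p,A,b):
    H,S,V=[a.astype(int) for a in cv2.split(cv2.cvtColor(f,cv2.COLOR_BGR2HSV))]
    k,l,st,c=cv2.connectedComponentsWithStats(b.astype(np.uint8)); 
    i=min((i for i in range(1,k) if st[i,4]>200),key=lambda i:c[i][0])
    ys,xs=np.nonzero(l==i); P=np.array([onz(p,u,v,.042)[:2] for u,v in zip(xs,ys)])
    r=cv2.minAreaRect((P*1e5).astype(np.float32)); bx=cv2.boxPoints(r)/1e5
    e=[bx[1]-bx[0],bx[2]-bx[1]]; d=max(e,key=np.linalg.norm); 
    ctr=P.mean(0); print("rect ang",np.arctan2(*(d*np.sign(d[0]))[::-1]),"centroid from axis",np.arctan2(*(ctr-A)[::-1]),"size",sorted(map(np.linalg.norm,e)))
    # silhouette fit by projecting bar prism r 82..126
    def mask(ph):
        R=np.array([[np.cos(ph),-np.sin(ph)],[np.sin(ph),np.cos(ph)]]); 
        pts=[proj(p,[*(A+R@[rr,w]),z]) for rr in(.09,.126) for w in(-.009,.009) for z in(.024,.046)]
        m=np.zeros((1600,2560),np.uint8); cv2.fillConvexPoly(m,cv2.convexHull(np.round(np.array(pts)*4+1.5).astype(np.int32)),1); return cv2.resize(m.astype(np.float32),(640,400),interpolation=cv2.INTER_AREA)
    obs=(l==i).astype(np.float32); 
    c2=[]
    phs=np.arange(-.2,.7,.005)
    for ph in phs:
        m=mask(ph); c2.append((m*obs).sum()/m.sum() - .0)
    c2=np.array(c2); top=phs[c2>c2.max()*.97]; print("overlap best",phs[c2.argmax()],c2.max(),"mid",np.average(phs,weights=np.maximum(c2-.6,0)))
E
python3 - <<'E'
from dial import *
p=arm.camera_params("wrist")
for k in(4,6):
    p["pose"]=np.load(f"pics/w{k}pose.npy"); f=cv2.imread(f"pics/wrist{k}.png")
    a,G,b=measure(f,p); A=a[:2]; print("target",np.arctan2(*(G-A)[::-1])); armangle(f,p,A,b)
t=onz(p,321.4,150,.032)[:2]; print("tip",t,np.arctan2(*(t-A)[::-1]),np.hypot(*(t-A)))
E
```

```text
dial [ 0.5531 -0.167   0.1841] 37 0.0006
green [ 0.7068 -0.1052]
blue [375  84  62  58 935] [399.6 112.6] [ 0.5667 -0.1668  0.046 ]
blue [299  94  45  20 677] [321.1 103. ] [ 0.6536 -0.1722  0.046 ]
target 0.3819516120854281
rect ang -0.053660456 centroid from axis -0.05478614555416242 size [np.float32(0.016595652), np.float32(0.047990974)]
overlap best -0.04499999999999987 0.82386243 mid -0.05414125156283985
dial [ 0.5532 -0.1667  0.1842] 36 0.0006
green [ 0.7069 -0.1051]
blue [405  84  59  58 859] [427.3 113.1] [ 0.5675 -0.1663  0.046 ]
blue [332 127  44  26 612] [353.5 139.4] [ 0.6475 -0.1328  0.046 ]
target 0.38150018854561396
rect ang 0.35288182 centroid from axis 0.34857311940445873 size [np.float32(0.01648092), np.float32(0.048370384)]
overlap best 0.34000000000000047 0.78702146 mid 0.3518496242342772
tip [ 0.68316812 -0.11779003] 0.36009268754184537 0.13891310408512259
```

The arm sits at about 0.355 and needs 0.3815, so it wants roughly 3 mm more push.

```bash
python3 -m inch '[[[0,-0.25,-0.1,0,0,0],[0,-0.5,-0.25,0,0,0],[0,-0.5,-0.5,0,0,0],[0,-0.5,-0.7,0,0,0],[0,-0.5,-0.85,0,0,0],[0,-0.5,-0.95,0,0,0],[0,-0.45,-0.95,0,0,0],[0,-0.4,-0.95,0,0,0]]]' 0
python3 -m inch '[[[0,0.035,0,0,0,0],[0,0.06,0,0,0,0],[0,0.075,0,0,0,0],[0,0.085,0,0,0,0],[0,0.085,0,0,0,0]]]' 0
python3 -m inch '[[[0,-0.05,0,0,0,0],[0,-0.15,0.05,0,0,0],[0,-0.15,0.25,0,0,0],[0,-0.15,0.5,0,0,0],[0,0.1,0.7,0,0,0],[0,0.3,0.9,0,0,0],[0,0.45,0.95,0,0,0],[0,0.45,0.95,0,0,0]]]' 0
python3 - <<'E'
from dial import *
p=arm.camera_params("wrist");f=arm.grab_frame("wrist"); cv2.imwrite("pics/wrist7.png",f)
a,G,b=measure(f,p);A=a[:2]; print("target",np.arctan2(*(G-A)[::-1])); armangle(f,p,A,b)
cv2.imwrite("pics/c17.png",cv2.resize(f[60:220,230:430],None,fx=3.7,fy=3.7,interpolation=2))
E
```

```text
t: 15.52
eef_pos: [0.6813, -0.1607, 0.2128]
ee_rot: [-3.14, -0.0, -1.517]
force: [0.9, -0.4, 0.5]
width: 0.0005
t: 16.15
eef_pos: [0.6808, -0.144, 0.2117]
ee_rot: [-3.141, 0.0, -1.517]
force: [0.1, 0.7, 0.3]
width: 0.0004
t: 17.15
eef_pos: [0.6809, -0.0535, 0.4041]
ee_rot: [-3.138, 0.0, -1.516]
force: [0.2, 0.3, -0.8]
width: 0.0005
dial [ 0.5532 -0.1668  0.1842] 40 0.0007
green [ 0.7068 -0.1051]
blue [411  58  59  59 866] [431.8  89. ] [ 0.5671 -0.1637  0.046 ]
blue [335 103  45  27 625] [357.5 116.2] [ 0.6465 -0.1299  0.046 ]
target 0.38171301281377507
rect ang 0.38194603 centroid from axis 0.3770147621365812 size [np.float32(0.01595057), np.float32(0.049018234)]
overlap best 0.3750000000000005 0.81503284 mid 0.3776603573190755
```

View pics/c17.png

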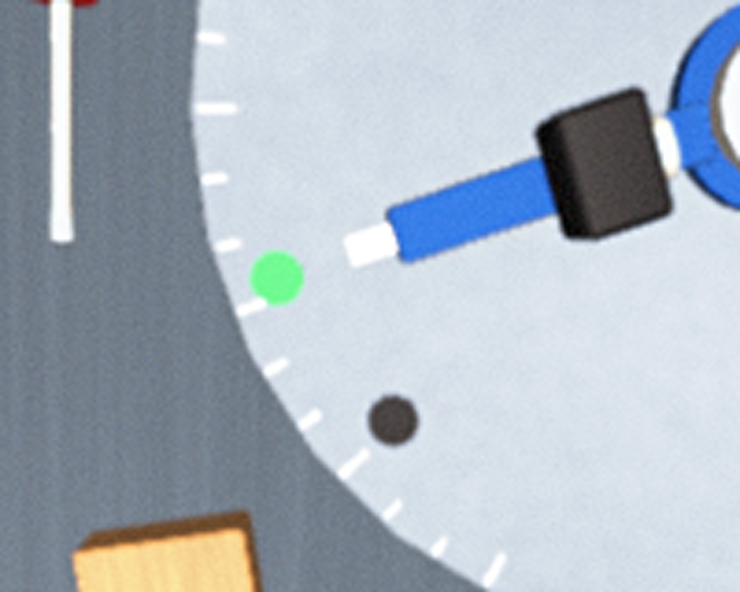

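The wrist measurement gives the arm at 0.377–0.382 against 0.382. I'll do final checks from the fixed cameras, including the shutter and loose items.

Run:
```python
from dial import *
p=arm.camera_params("wrist");w=cv2.imread("pics/wrist7.png")
t=onz(p,230+347/3.7,60+251/3.7,.032)[:2];A=np.array([.5532,-.1668]);print("tip",t,np.arctan2(*(t-A)[::-1]))
o={}
for n in("scene","side"):
    f=arm.grab_frame(n); cv2.imwrite(f"pics/{n}8.png",f)
    d=cv2.absdiff(f,cv2.imread(f"pics/{n}0.png")).max(2)>50; f2=f.copy(); f2[d]=(255,0,255); cv2.imwrite(f"pics/{n}8d.png",f2)
a=cv2.imread("pics/scene8.png")[130:310,160:420]; cv2.imwrite("pics/c18.png",cv2.resize(a,None,fx=3,fy=3,interpolation=2))
print(arm.get_state()["t"])
```

```text
tip [ 0.68240744 -0.11588905] 0.3753448229619582
17.3
```

View pics/c18.png

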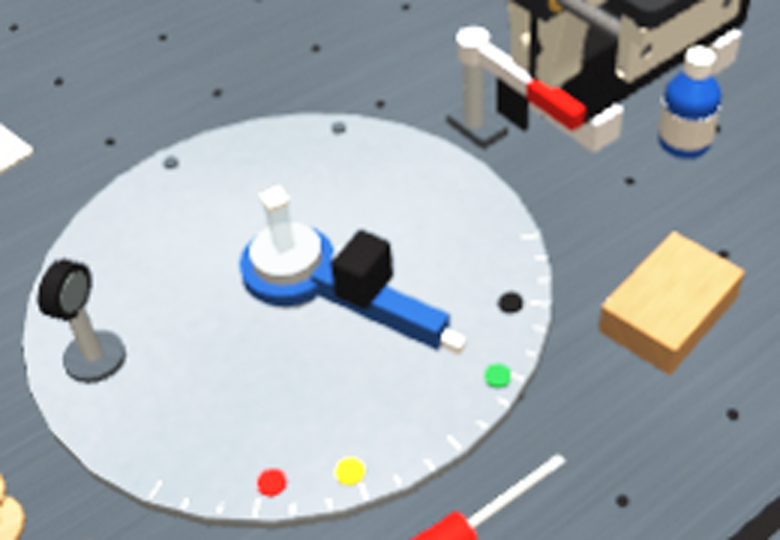

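View pics/side8d.png

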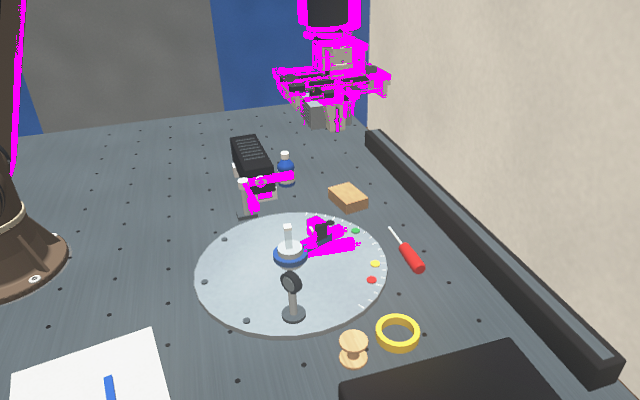

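Run:
```python
from dial import *
A=np.array([.5532,-.1668]);G=np.array([.7068,-.1051])
for n,box in(("scene",(300,235,325,255)),("side",(330,215,365,250))):
    p=arm.camera_params(n);f=cv2.imread(f"pics/{n}8.png");H,S,V=[a.astype(int) for a in cv2.split(cv2.cvtColor(f,cv2.COLOR_BGR2HSV))]
    g=(abs(H-65)<20)&(S>100)&(V>90);k,l,st,c=cv2.connectedComponentsWithStats(g.astype(np.uint8));i=1+np.argmax(st[1:,4])
    off=G-onz(p,*c[i],.0145)[:2]
    cv2.imwrite(f"pics/z{n}.png",cv2.resize(f[box[1]:box[3],box[0]:box[2]],None,fx=16,fy=16,interpolation=0))
    print(n,"off",off.round(4))
    for ph in(.36,.382,.40):
        d=np.array([np.cos(ph),np.sin(ph)]); print(ph,[np.round((np.array(proj(p,[*(A-off+r*d),z]))-box[:2])*16+8) for r,z in((.14,.033),(.126,.046))])
```

```text
scene off [-0.0004  0.0012]
0.36 [array([222., 172.]), array([122.,  60.])]
0.382 [array([235., 155.]), array([133.,  45.])]
0.4 [array([245., 140.]), array([143.,  32.])]
side off [ 0.0012 -0.    ]
0.36 [array([278., 213.]), array([192., 167.])]
0.382 [array([262., 203.]), array([179., 158.])]
0.4 [array([249., 195.]), array([167., 150.])]
```

View pics/zscene.png

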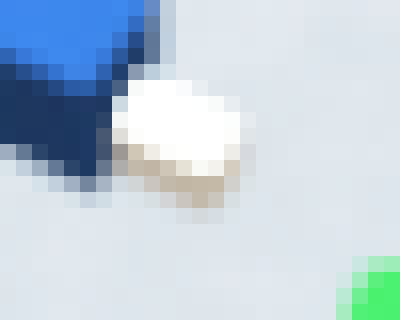

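View pics/zside.png

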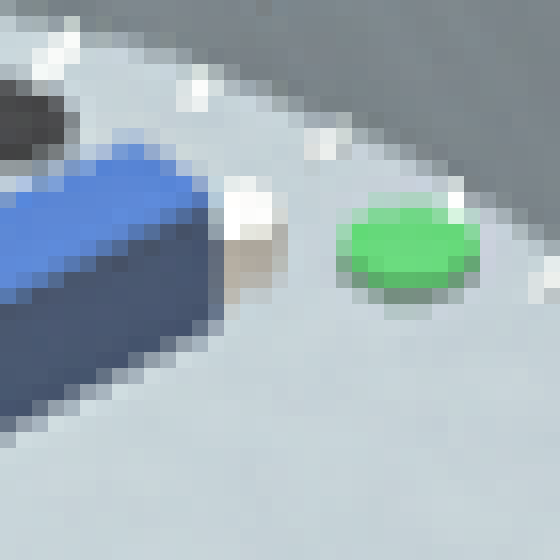

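Run:
```python
from station import arm
print(arm.job_done()); print(arm.get_state()["t"])
```

```text
the job is handed in; nothing more can be done
None
the job is handed in; nothing more can be done
```

I pushed the shutter lever closed first, then turned the detector arm to the green dot. Both were done with closed fingertips, gripping nothing, and I handed in after about 17.3 s of the 64 s allowed.

- **Shutter:** the lever's direction measured 0.05–0.06 rad in the world frame. The laser's yaw from its side edges was 0.047–0.061 rad, so the lever is square across the beam to within about 1°. The laser's short front edge gave lower, less consistent yaw values (0.008–0.043 rad), and I gave those less weight. The last fixed-camera pictures, taken after the arm was moved, still show it closed.
- **Detector arm:** the arm stands at about 0.375–0.382 rad and the green dot at 0.382 rad, so the aim is within about 0.4°. The first push stopped about 0.03 rad short, so I pushed a second time to correct it. The checks disagreed a little:
  - The wrist and scene cameras agreed with each other.
  - A coarse one-pixel reading of the pointer tip in the side camera suggested up to 0.016 rad short, but the bar end in the same picture was within 0.003 rad.
- **Loose things:** a before-and-after difference of the side view showed changes only at the robot, the lever and the detector arm. I made the same comparison for the scene view but did not look at it. Wrist forces read at the end of each move stayed under about 1.5 N, and the gripper was lifted clear before I handed in.

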